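# Roll the spice caddy into its outline

## Task

Roll the wheeled spice caddy along the counter, best by pushing on its rear push plate, so that its swivel castors swing round and trail straight, and steer it into the dark U-shaped outline, facing the outline's closed front. Leave it standing still in the middle of the outline and square with it, all four castors trailing straight behind their swivels. Do not lift or tip it, keep both jars upright in it, and leave the other things on the counter where they are.

Things in the scene. Friction and masses are not known exactly. Their poses are not given: they have to be found in the camera images.
- caddy: Low wheeled spice caddy, 0.9 kg with jars. Origin on the counter under the tray's middle; +x its front, +y its left. Plywood tray 160 mm (x) by 96, underside 30 and rim 66 mm up, jar tops to 118. Four swivel castors on ears, axes at x +-45, y +-68 mm, reaching 28 mm round them. Rolls any way with 1 to 2 N, coasts only a few mm; pushed straight, the castors line up in 50 to 80 mm
- push_plate (a point): middle of the flat rear face of the dark steel push plate across the caddy's rear: 100 mm behind the caddy's origin, 55 mm up, axes as the caddy's (push along +x). Plate 156 mm wide, 10 thick, from 32 to 78 mm above the counter; at each end a cheek 8 mm thick turns 22 mm backwards, 140 mm clear between them. The castors never reach behind the plate
- bay_mid (a point): point on the counter over which the caddy's origin belongs; +x points to the closed front of the outline, the way the caddy must face. The outline is a flat dark U of 8 mm strips flush in the counter (nothing to bump into), 190 mm wide inside, front strip's inner edge 95 mm ahead of this point, sides ending 125 mm behind it, open at the back
- jar_front: spice jar, 62 mm diameter, 75 mm high, standing loose in the front half of the tray; origin at the centre of its underside
- jar_rear: spice jar, 54 mm diameter, 82 mm high, standing loose in the rear half of the tray; origin at the centre of its underside
- tall_jar: bystander: jar 64 mm diameter, 130 mm high on the counter beyond the caddy's way; origin at the centre of its underside
- mug: bystander: white mug 80 mm diameter, 90 mm high on the counter beyond the caddy's way; origin at the centre of its underside
- tin: bystander: tin 74 mm diameter, 90 mm high standing past the front end of the outline; origin at the centre of its underside
- castor_fl_hub (a point): wheel hub of the front left (left when looking along the caddy's +x) castor, 12 mm above the counter; its +x points from the hub to the castor's swivel axis, 16 mm away. The castor trails straight when this axis points the same way as the caddy's +x, the hub then lying 16 mm behind the swivel axis
- castor_fr_hub (a point): wheel hub of the front right castor, 12 mm above the counter; its +x points from the hub to the castor's swivel axis, 16 mm away. The castor trails straight when this axis points the same way as the caddy's +x, the hub then lying 16 mm behind the swivel axis
- castor_rl_hub (a point): wheel hub of the rear left castor, 12 mm above the counter; its +x points from the hub to the castor's swivel axis, 16 mm away. The castor trails straight when this axis points the same way as the caddy's +x, the hub then lying 16 mm behind the swivel axis
- castor_rr_hub (a point): wheel hub of the rear right castor, 12 mm above the counter; its +x points from the hub to the castor's swivel axis, 16 mm away. The castor trails straight when this axis points the same way as the caddy's +x, the hub then lying 16 mm behind the swivel axis
Not all that is in view belongs to the job. Leave any blue or red look-alike of the jar_front alone.

How it is judged:
At the end, for the whole second after the job is handed in: The caddy's origin is within 25 mm of the outline's mid point, facing the closed front of the outline and square with it to within 0.2 rad; each castor trails within 0.45 rad of straight behind its swivel; the caddy stands level and still on its wheels, and both jars stand upright in the tray (horizontal distance between caddy and bay_mid below 0.025 m and angle between the x axis of caddy and the x axis of bay_mid, either way round below 0.2 rad and x of push_plate in the frame of bay_mid below -0.05 m and angle between the x axis of each of castor_fl_hub, castor_fr_hub, castor_rl_hub, castor_rr_hub and the x axis of caddy, either way round below 0.45 rad and x of each of castor_fl_hub, castor_fr_hub in the frame of caddy below 0.035 m and x of each of castor_rl_hub, castor_rr_hub in the frame of caddy below -0.055 m and linear speed of caddy below 0.01 m/s and angle between caddy's own z axis and vertical below 0.06 rad and angle between each of jar_front, jar_rear's own z axis and vertical below 0.2 rad and horizontal distance between each of jar_front, jar_rear and caddy below 0.07 m); the robot touches nothing.
It fails at once if the caddy is lifted off the counter or tipped (height (world z) of caddy above 0.012 m or angle between caddy's own z axis and vertical above 0.15 rad).
It fails at once if a jar in the caddy is tipped or lifted out (angle between any of jar_front, jar_rear's own z axis and vertical above 0.5 rad or height (world z) of any of jar_front, jar_rear above 0.07 m).
It fails at once if one of the bystanders on the counter is moved by more than 30 mm (distance of any of tall_jar, mug, tin from where it was at the start of the episode above 0.03 m).
It also fails if it takes over 51 s, if anything falls off the work surface, if the arm or the gripper's body presses on something with over 40 N, if the wrist force passes 120 N, or if a joint passes its speed limit or range.

## Robot

A 6-joint arm with a two-finger parallel gripper is mounted at the origin on the work surface. World frame = base frame: x ahead of the robot, y to its left, z up, the work surface at z = 0. Lengths are in m, angles in rad, forces in N, time in s.
With the tool pointing down it reaches from about 0.3 to 0.775 m from the base axis. Payload 14.6 kg.
Tool frame: the origin (TCP) lies on the centre line of the jaws, within the pads' length; the fingertips stand ctrl.tcp_to_tips ahead of it and the grasp point (between the pads) lies 2 mm behind it (ctrl.tcp_to_tips is the distance from the TCP to the fingertips, in m); z points along the fingers, y is the line along which they close (so a half turn about z gives the same grasp; the last joint's range is limited). The gripper opens to 94 mm and grips with 3 to 60 N. Pads are 16 mm wide; open, the fingers measure 119 mm over their backs; the gripper's body (75 mm by 177 mm) begins 78 mm behind the grasp point.
Start: joints at [-1.415, 0.3, 1.521, -0, 1.321, -0.067], TCP at [0.122, -0.536, 0.222] pointing down, gripper open.
Joint ranges: [-3.03, 3.03], [-0.79, 2.21], [0.23, 2.52], [-1.04, 4.18], [0, 3.07], [-2.55, 2.55]. Speed limits (rad/s): [2.22, 2.22, 2.57, 3.14, 3.14, 3.14].

## Interface

Orientations are given as [roll, pitch, yaw] about the fixed x, y, z axes, in that order (R = Rz(yaw) Ry(pitch) Rx(roll)).
In Python, from station import telemetry, viewer, hand_in, ctrl gives the robot as it stands.
- The arm moves only by the tool step_arm, never from a script. Its argument "plan" is a list of rows, each an object of numbers: "dx", "dy", "dz": the shift along the tool's x, y, z scaled (see below); "rx", "ry", "rz": the turn, a rotation vector about the tool's x, y, z scaled (see below); "claw": the closure, from 0 (fully open) to 1 (shut). In form: [{"dx": .., "dy": .., "dz": .., "rx": .., "ry": .., "rz": .., "claw": ..}, ...]. A call has 1 to 10 rows; each row shifts and turns the commanded pose from where the row before left it, along the tool's axes as they then stand; what a row does not reach is not made up. The controller multiplies each number of a shift by 0.1 m and each number of a turn by 90 degrees. A row lasts 1/10 s, in which the tool goes at most 50 mm and 8.59 degrees, less where a joint would pass 70% of its speed; a pose out of reach is approached as far as the arm can. A call with a number of a shift or a turn outside -1 to 1 is refused whole. A call with a gripper value outside its range is refused whole. The fingers move at their own pace and stop on an object; "grip_force" is the grip in N (left out, the last holds). Time passes only in rows, so rows that do not move let the fingers close. It gives the time, the measured TCP pose, the force, the opening and the grip force at its end, in the units of the state.
- telemetry.get_obs(): the state, without advancing time (a new reading comes with each control period).
- viewer.camera(name): name is "side" or "top"; returns a dict with "img" (480x640x3 uint8, red, green, blue), "z_map" (480x640 float32, m along the optical axis (not along the pixel's ray), 0 where there is no reading), "fx", "fy", "cx", "cy" (pixels), "R" (3x3) and "t" (3): a world point X has camera coordinates R X + t. Camera axes: x right, y down, z forward; pixel columns grow to the right and rows downward; lengths in m; the calibration is good to about 2 mm. A picture is of the moment at which its call begins.
- hand_in(): hands the job in; it is judged then, once.
Trained networks look in a picture, given as the dict that the camera call returned (one of the last four; its "shot" number tells which), for a name from the list of things; names that differ only in an ending like _2 or _b are one class to them, and where a whole thing is asked for, a point or a joint stands for the part that bears it (a point fixed in the world has none). Each returns a list of dicts, best first, with "score" (0 to 1); they miss things now and then, are a little off and sometimes report something else, mostly with a low value. They report only what shows in the picture. A call takes as long as a camera call. They do not tell look-alikes from the thing itself.
- viewer.recognise(target, picture): "rect" ([left, top, right, bottom] in pixels, round what is visible of it).
The state is a dict: "time_s": time; "qpos": joint angles; "joint_vel": joint speeds; "tau": joint torques, N m; "ee_pos": TCP position; "eef_rot": TCP orientation; "force": force on the tool from outside, world axes, zero at the start; "moment": the same for the moment, N m; "grip_width": finger opening in m; "grip_force": force on a finger pad.
Only numpy, scipy, OpenCV 4.12 (cv2) and the standard library are available. Lean on these libraries where they do the work, as an engineer would, in place of code of your own. Each camera call takes 0.05 s, during which the arm holds its last target. There are 200 camera calls.

## Working session

There is one attempt and no reset: what is moved stays moved. The work goes in short steps, Python scripts to look and compute and a tool call to move; the robot and the scene stay as the last step left them, time stands still between calls to the robot, and variables do not carry over. Pictures are saved under pics/ and viewed, at most 10 in all, crops included, and the job is handed in when it is done.

Besides the shell and the picture viewer there is one more tool, called as name(argument=value, ...) on one line, values as JSON. step_arm: Moves the arm, as the interface text tells. Shifts and turns lie within -1 to 1; 1 stands for 0.1 m of shift or 90 degrees of turn. Its arguments: {"type":"object","properties":{"plan":{"type":"array"},"grip_force":{"type":"number"}},"required":["plan"]}

```bash
mkdir -p pics
python3 - <<'E'
from station import telemetry, viewer, ctrl
import cv2,numpy as np
print(ctrl.tcp_to_tips, telemetry.get_obs())
ims=[]
for n in("top","side"):
    c=viewer.camera(n); cv2.imwrite(f"pics/{n}0.png",c["img"][:,:,::-1])
    print(n,c["fx"],c["cx"],c["cy"],c["R"].round(3).tolist(),c["t"])
    for k in("caddy","push_plate","jar_front","jar_rear","tall_jar","mug","tin","castor_fl_hub"):
        print(k,[(d["rect"],round(d["score"],2)) for d in viewer.recognise(k,c)][:4])
E
```

```text
0.017 {'time_s': 0.0, 'qpos': array([-1.41462471e+00,  3.00479718e-01,  1.52161241e+00,  3.02905966e-06,
        1.32069356e+00, -6.65983737e-02]), 'joint_vel': array([ 6.01733808e-05, -1.42955321e-04, -9.88437914e-04,  7.68043419e-05,
        5.60974902e-04, -8.67364029e-04]), 'tau': array([-1.53592387e-04, -5.31811166e+01, -3.52736771e+01,  7.08374265e-02,
        2.43608822e-02, -9.29064868e-05]), 'ee_pos': array([ 0.12147167, -0.53615743,  0.22186834]), 'eef_rot': array([-3.14040246e+00, -8.23227737e-05,  2.22769185e-01]), 'force': array([-0.41527714,  0.98605598, -0.24684006]), 'moment': array([-0.04710607,  0.00155187,  0.00256285]), 'grip_force': 0.0, 'grip_width': 0.093920124699873}
top 542.4815149670259 315.3315331851574 242.93595937602186 [[0.025, -1.0, -0.006], [-0.989, -0.024, -0.148], [0.147, 0.009, -0.989]] [0.06295334 0.5820869  1.069724  ]
caddy [([394.4, 240.3, 514.2, 335.4], 0.83)]
push_plate [([297.0, 139.7, 348.3, 187.4], 0.72), ([396.5, 237.6, 512.0, 336.9], 0.59)]
jar_front [([408.4, 257.5, 444.3, 290.1], 0.88), ([341.3, 313.9, 370.0, 346.4], 0.83), ([418.8, 182
[... 270 characters left out ...]
247.51361901930161 [[0.972, -0.237, 0.001], [-0.138, -0.568, -0.811], [0.193, 0.788, -0.585]] [-0.5268901   0.1615621   1.05247258]
caddy [([265.6, 297.4, 381.6, 406.0], 0.62)]
push_plate [([267.2, 300.8, 379.4, 405.9], 0.57)]
jar_front [([309.0, 285.7, 347.0, 332.9], 0.89), ([394.4, 301.0, 433.0, 351.2], 0.85), ([230.1, 267.3, 261.6, 308.7], 0.85), ([220.2, 299.2, 257.4, 353.9], 0.72)]
jar_rear [([306.1, 315.5, 339.1, 366.6], 0.64), ([289.7, 334.1, 298.9, 339.3], 0.63)]
tall_jar [([383.6, 216.0, 429.5, 270.9], 0.74), ([410.4, 234.0, 446.2, 308.0], 0.56)]
mug [([389.2, 217.2, 431.5, 272.5], 0.56)]
tin [([258.3, 145.6, 288.0, 187.8], 0.97)]
castor_fl_hub [([289.3, 336.0, 298.5, 338.9], 0.61)]
```

View pics/top0.png

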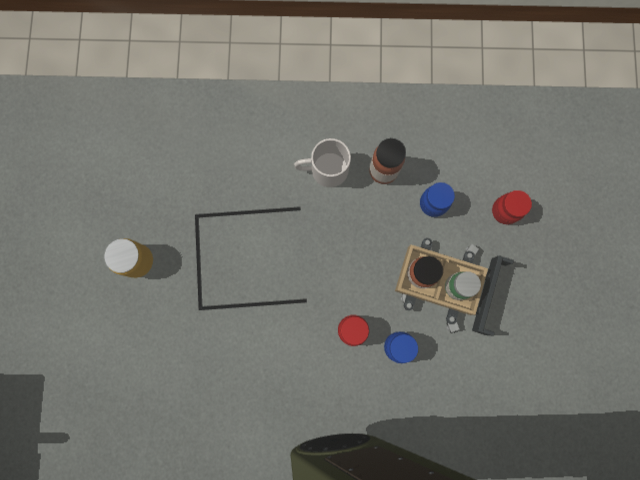

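View pics/side0.png

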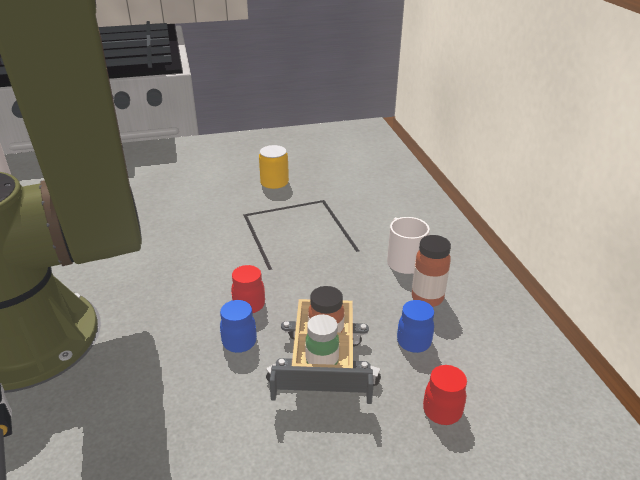

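The top view shows the caddy at about (442,283), with its plate at (495,296), facing left and slightly up. The outline's front strip is at column 198 and it opens to the right. The tin is at (125,257). Red (354,330) and blue (402,347) look-alikes stand below the path.

```bash
cat > h.py <<'E'
from station import telemetry, viewer
import cv2,numpy as np
def cloud(c):
    v,u=np.mgrid[:480,:640]; z=c["z_map"]
    P=np.stack([(u-c["cx"])/c["fx"]*z,(v-c["cy"])/c["fy"]*z,z],-1)
    W=(P-c["t"])@c["R"]; W[z==0]=9; return W
def rect(p):
    (cx,cy),(a,b),_=r=cv2.minAreaRect((p*1000).astype(np.float32)); B=cv2.boxPoints(r)/1000
    e=[B[1]-B[0],B[2]-B[1]]; L=max(e,key=np.linalg.norm); S=min(e,key=np.linalg.norm)
    return np.array([cx,cy])/1000,np.linalg.norm(L),np.linalg.norm(S),np.arctan2(*(L/np.linalg.norm(L))[::-1])
def big(m,n=1):
    k,l,s,_=cv2.connectedComponentsWithStats(m.astype(np.uint8)); return l==1+np.argmax(s[1:,4])
def show(name,x,y,a): print(name,np.round([x,y],4),"deg",round(np.degrees(a),1))
def tray(c):
    W=cloud(c); h=c["img"].astype(int)
    wood=(h[...,0]-h[...,2]>45)&(h[...,1]-h[...,2]>20)&(abs(W[...,2]-.066)<.006)
    wood=big(cv2.dilate(wood.astype(np.uint8),np.ones((5,5))))&wood
    ctr,L,S,a=rect(W[wood][:,:2]); a=a if np.sin(a)>0 else a+np.pi
    print("tray L,S",L,S,wood.sum()); show("caddy",*ctr,a); return ctr,a
E
python3 - <<'E'
from h import *
c=viewer.camera("top"); W=cloud(c); g=c["img"].max(2)
ctr,a=tray(c)
m=np.zeros((480,640),bool); m[200:315,190:312]=1
m=big(cv2.dilate((m&(g<60)).astype(np.uint8),np.ones((3,3))))&m&(g<60)
p=W[m]; print("z",p[:,2].mean()); print("bay outer",rect(p[:,:2]),m.sum())
pl=(abs(W[...,2]-.076)<.006)&(g<80); pl[:,:470]=0; pl[:,530:]=0; pl[:240]=0;pl[345:]=0
print("plate",rect(W[pl][:,:2]),W[pl][:,2].mean())
for n,(u,v) in dict(redR=(354,330),blueR=(402,347),blueL=(438,198),mug=(330,160),tall=(390,150),tin=(122,253)).items(): print(n,W[v,u].round(3))
E
```

```text
tray L,S 0.15966593 0.09474348 643
caddy [ 0.5111 -0.1767] deg 73.8
z 0.06832115761635368
bay outer (array([4.77733105, 4.503     ]), np.float32(12.333944), np.float32(0.29948542), np.float32(0.7925723)) 788
plate (array([ 0.48104623, -0.27806546]), np.float32(0.15370476), np.float32(0.032464296), np.float32(-0.2797941)) 0.07646726216056776
redR [ 0.406 -0.002  0.078]
blueR [ 0.376 -0.096  0.073]
blueL [ 0.674 -0.168  0.073]
mug [0.77  0.05  0.003]
tall [ 0.753 -0.064  0.132]
tin [0.545 0.457 0.087]
```

Run:
```python
from h import *
c=viewer.camera("top"); g=c["img"].max(2)
m=np.zeros((480,640),bool); m[200:315,190:312]=1
m=big(cv2.dilate((m&(g<60)).astype(np.uint8),np.ones((3,3))))&m&(g<60)
v,u=np.nonzero(m); d=np.stack([(u-c["cx"])/c["fx"],(v-c["cy"])/c["fy"],np.ones(len(u))],1)@c["R"]
o=-c["R"].T@c["t"]; p=(o+d*(-o[2]/d[:,2])[:,None])[:,:2]
ctr,L,S,a=rect(p); a=a if np.sin(a)>0 else a+np.pi
f=np.array([np.cos(a),np.sin(a)]); print(L,S); show("bay_mid",*(ctr+f*(103-114)/1000),a)
```

```text
0.22509232 0.20313638
bay_mid [0.553  0.2061] deg 95.5
```

step_arm(plan=[{"rz": -0.085, "claw": 0}, {"rz": -0.085, "claw": 0}, {"rz": -0.085, "claw": 0}, {"rz": -0.085, "claw": 0}, {"rz": -0.085, "claw": 0}, {"rz": -0.085, "claw": 0}, {"rz": -0.085, "claw": 0}, {"rz": -0.083, "claw": 0}, {"claw": 0}])

```text
$.plan[0]: bad value
```

step_arm(plan=[{"dx": 0, "dy": 0, "dz": 0, "rx": 0, "ry": 0, "rz": -0.085, "claw": 0}, {"dx": 0, "dy": 0, "dz": 0, "rx": 0, "ry": 0, "rz": -0.085, "claw": 0}, {"dx": 0, "dy": 0, "dz": 0, "rx": 0, "ry": 0, "rz": -0.085, "claw": 0}, {"dx": 0, "dy": 0, "dz": 0, "rx": 0, "ry": 0, "rz": -0.085, "claw": 0}, {"dx": 0, "dy": 0, "dz": 0, "rx": 0, "ry": 0, "rz": -0.085, "claw": 0}, {"dx": 0, "dy": 0, "dz": 0, "rx": 0, "ry": 0, "rz": -0.085, "claw": 0}, {"dx": 0, "dy": 0, "dz": 0, "rx": 0, "ry": 0, "rz": -0.085, "claw": 0}, {"dx": 0, "dy": 0, "dz": 0, "rx": 0, "ry": 0, "rz": -0.083, "claw": 0}, {"dx": 0, "dy": 0, "dz": 0, "rx": 0, "ry": 0, "rz": 0, "claw": 0}])

```text
time_s: 1.9
ee_pos: [0.1215, -0.5364, 0.2224]
eef_rot: [-3.142, -0.0, 1.29]
force: [0.5, -0.1, 0.1]
grip_width: 0.0939
grip_force: 0.0
```

step_arm(plan=[{"dx": 0.325, "dy": 0.305, "dz": 0, "rx": 0, "ry": 0, "rz": 0, "claw": 0}, {"dx": 0.325, "dy": 0.305, "dz": 0, "rx": 0, "ry": 0, "rz": 0, "claw": 0}, {"dx": 0.325, "dy": 0.305, "dz": 0, "rx": 0, "ry": 0, "rz": 0, "claw": 0}, {"dx": 0.325, "dy": 0.305, "dz": 0, "rx": 0, "ry": 0, "rz": 0, "claw": 0}, {"dx": 0.325, "dy": 0.305, "dz": 0, "rx": 0, "ry": 0, "rz": 0, "claw": 0}, {"dx": 0.325, "dy": 0.305, "dz": 0, "rx": 0, "ry": 0, "rz": 0, "claw": 0}, {"dx": 0.325, "dy": 0.305, "dz": 0, "rx": 0, "ry": 0, "rz": 0, "claw": 0}, {"dx": 0.325, "dy": 0.305, "dz": 0, "rx": 0, "ry": 0, "rz": 0, "claw": 0}, {"dx": 0.325, "dy": 0.305, "dz": 0, "rx": 0, "ry": 0, "rz": 0, "claw": 0}, {"dx": 0, "dy": 0, "dz": 0, "rx": 0, "ry": 0, "rz": 0, "claw": 0}])

```text
time_s: 2.9
ee_pos: [0.47, -0.3294, 0.2221]
eef_rot: [3.141, -0.001, 1.288]
force: [-1.2, -0.6, 0.2]
grip_width: 0.0938
grip_force: 0.0
```

step_arm(plan=[{"dx": 0, "dy": 0, "dz": 0.4, "rx": 0, "ry": 0, "rz": 0, "claw": 0}, {"dx": 0, "dy": 0, "dz": 0.4, "rx": 0, "ry": 0, "rz": 0, "claw": 0}, {"dx": 0, "dy": 0, "dz": 0.4, "rx": 0, "ry": 0, "rz": 0, "claw": 0}, {"dx": 0, "dy": 0, "dz": 0.37, "rx": 0, "ry": 0, "rz": 0, "claw": 0}, {"dx": 0, "dy": 0, "dz": 0, "rx": 0, "ry": 0, "rz": 0, "claw": 0}])

```text
time_s: 3.4
ee_pos: [0.4645, -0.331, 0.0612]
eef_rot: [-3.134, -0.003, 1.284]
force: [0.6, -0.8, 0.7]
grip_width: 0.094
grip_force: 0.0
```

Run:
```python
from h import *
c=viewer.camera("top"); tray(c); cv2.imwrite("pics/t1.png",c["img"][:,:,::-1]); o=telemetry.get_obs(); print(o["ee_pos"],o["eef_rot"])
```

```text
tray L,S 0.16118632 0.094878554 656
caddy [ 0.511  -0.1773] deg 73.8
[ 0.46578894 -0.33192162  0.06434798] [-3.13819948e+00 -1.40439886e-03  1.28489725e+00]
```

View pics/t1.png

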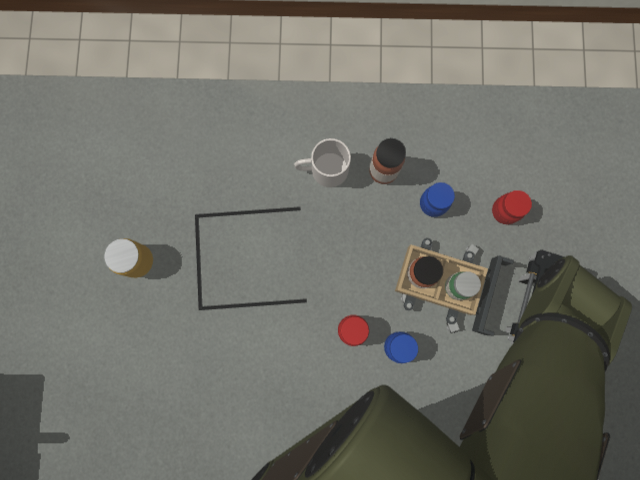

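The gripper is square behind the plate, with the fingers at about column 535, inside the cheeks. I'll start with a straight push.

step_arm(plan=[{"dx": 0.15, "dy": 0, "dz": 0, "rx": 0, "ry": 0, "rz": 0, "claw": 0}, {"dx": 0.15, "dy": 0, "dz": 0, "rx": 0, "ry": 0, "rz": 0, "claw": 0}, {"dx": 0.1, "dy": 0, "dz": 0, "rx": 0, "ry": 0, "rz": 0, "claw": 0}, {"dx": 0.06, "dy": 0, "dz": 0, "rx": 0, "ry": 0, "rz": 0, "claw": 0}, {"dx": 0.06, "dy": 0, "dz": 0, "rx": 0, "ry": 0, "rz": 0, "claw": 0}, {"dx": 0.06, "dy": 0, "dz": 0, "rx": 0, "ry": 0, "rz": 0, "claw": 0}, {"dx": 0.08, "dy": 0, "dz": 0, "rx": 0, "ry": 0, "rz": 0, "claw": 0}, {"dx": 0.08, "dy": 0, "dz": 0, "rx": 0, "ry": 0, "rz": 0, "claw": 0}, {"dx": 0.08, "dy": 0, "dz": 0, "rx": 0, "ry": 0, "rz": 0, "claw": 0}, {"dx": 0.08, "dy": 0, "dz": 0, "rx": 0, "ry": 0, "rz": 0, "claw": 0}])

```text
time_s: 4.45
ee_pos: [0.4921, -0.2451, 0.0655]
eef_rot: [3.142, 0.0, 1.288]
force: [-0.5, -0.9, 0.6]
grip_width: 0.0936
grip_force: 0.8
```

```bash
cat > s.py <<'E'
from h import *
c=viewer.camera("top"); ctr,a=tray(c); o=telemetry.get_obs(); p=o["ee_pos"]; y=o["eef_rot"][2]
f=np.array([np.cos(a),np.sin(a)]); l=np.array([-f[1],f[0]]); d=p[:2]-ctr
print("tcp",p.round(4),"yaw",np.degrees(y).round(1),"in caddy",(d@f).round(4),(d@l).round(4),"F",o["force"].round(1),o["time_s"])
B=np.array([.553,.206]); b=np.radians(95.5); F=np.array([np.cos(b),np.sin(b)]); e=ctr-B
print("caddy in bay: x %.4f y %.4f turn left %.1f deg; bearing to bay %.1f"%(e@F,e@[-F[1],F[0]],np.degrees(a-b),np.degrees(np.arctan2(-e[1],-e[0]))))
E
python3 s.py
```

```text
tray L,S 0.16066957 0.09510015 677
caddy [ 0.5216 -0.1392] deg 73.8
tcp [ 0.4923 -0.2442  0.0654] yaw 73.8 in caddy -0.109 -0.0012 F [0.  1.  0.1] 4.5
caddy in bay: x -0.3406 y 0.0643 turn left -21.7 deg; bearing to bay 84.8
```

step_arm(plan=[{"dx": 0.1, "dy": 0.012, "dz": 0, "rx": 0, "ry": 0, "rz": -0.007, "claw": 0}, {"dx": 0.1, "dy": 0.012, "dz": 0, "rx": 0, "ry": 0, "rz": -0.007, "claw": 0}, {"dx": 0.1, "dy": 0.012, "dz": 0, "rx": 0, "ry": 0, "rz": -0.007, "claw": 0}, {"dx": 0.1, "dy": 0.012, "dz": 0, "rx": 0, "ry": 0, "rz": -0.007, "claw": 0}, {"dx": 0.1, "dy": 0.012, "dz": 0, "rx": 0, "ry": 0, "rz": -0.007, "claw": 0}, {"dx": 0.1, "dy": 0.012, "dz": 0, "rx": 0, "ry": 0, "rz": -0.007, "claw": 0}, {"dx": 0.1, "dy": 0.012, "dz": 0, "rx": 0, "ry": 0, "rz": -0.007, "claw": 0}, {"dx": 0.1, "dy": 0.012, "dz": 0, "rx": 0, "ry": 0, "rz": -0.007, "claw": 0}])

```text
time_s: 5.3
ee_pos: [0.5208, -0.1697, 0.0654]
eef_rot: [-3.142, -0.0, 1.377]
force: [0.1, -1.4, 0.3]
grip_width: 0.094
grip_force: 0.7
```

```bash
python3 s.py
```

```text
tray L,S 0.15980077 0.09538443 655
caddy [ 0.5409 -0.0615] deg 79.2
tcp [ 0.5212 -0.1685  0.0654] yaw 79.0 in caddy -0.1088 -0.0007 F [1.3 1.4 0.1] 5.35
caddy in bay: x -0.2651 y 0.0377 turn left -16.3 deg; bearing to bay 87.4
```

step_arm(plan=[{"dx": 0.1, "dy": 0.012, "dz": 0, "rx": 0, "ry": 0, "rz": -0.007, "claw": 0}, {"dx": 0.1, "dy": 0.012, "dz": 0, "rx": 0, "ry": 0, "rz": -0.007, "claw": 0}, {"dx": 0.1, "dy": 0.012, "dz": 0, "rx": 0, "ry": 0, "rz": -0.007, "claw": 0}, {"dx": 0.1, "dy": 0.012, "dz": 0, "rx": 0, "ry": 0, "rz": -0.007, "claw": 0}, {"dx": 0.1, "dy": 0.012, "dz": 0, "rx": 0, "ry": 0, "rz": -0.007, "claw": 0}, {"dx": 0.1, "dy": 0.012, "dz": 0, "rx": 0, "ry": 0, "rz": -0.007, "claw": 0}, {"dx": 0.1, "dy": 0.012, "dz": 0, "rx": 0, "ry": 0, "rz": -0.007, "claw": 0}, {"dx": 0.1, "dy": 0.012, "dz": 0, "rx": 0, "ry": 0, "rz": -0.007, "claw": 0}, {"dx": 0.1, "dy": 0.012, "dz": 0, "rx": 0, "ry": 0, "rz": -0.007, "claw": 0}, {"dx": 0.1, "dy": 0.012, "dz": 0, "rx": 0, "ry": 0, "rz": -0.007, "claw": 0}])

```text
time_s: 6.35
ee_pos: [0.5471, -0.0725, 0.0655]
eef_rot: [3.142, 0.0, 1.487]
force: [0.4, -2.2, 0.6]
grip_width: 0.0943
grip_force: 0.8
```

```bash
python3 s.py
```

```text
tray L,S 0.1462068 0.09483266 551
caddy [0.5559 0.0439] deg 85.3
tcp [ 0.5472 -0.0713  0.0654] yaw 85.3 in caddy -0.1155 -0.0007 F [-0.3  1.   0.4] 6.4
caddy in bay: x -0.1617 y 0.0126 turn left -10.2 deg; bearing to bay 91.0
```

step_arm(plan=[{"dx": 0.1, "dy": 0.012, "dz": 0, "rx": 0, "ry": 0, "rz": -0.007, "claw": 0}, {"dx": 0.1, "dy": 0.012, "dz": 0, "rx": 0, "ry": 0, "rz": -0.007, "claw": 0}, {"dx": 0.1, "dy": 0.012, "dz": 0, "rx": 0, "ry": 0, "rz": -0.007, "claw": 0}, {"dx": 0.1, "dy": 0.012, "dz": 0, "rx": 0, "ry": 0, "rz": -0.007, "claw": 0}, {"dx": 0.1, "dy": 0.012, "dz": 0, "rx": 0, "ry": 0, "rz": -0.007, "claw": 0}, {"dx": 0.1, "dy": 0.012, "dz": 0, "rx": 0, "ry": 0, "rz": -0.007, "claw": 0}, {"dx": 0.1, "dy": 0.012, "dz": 0, "rx": 0, "ry": 0, "rz": -0.007, "claw": 0}, {"dx": 0.1, "dy": 0.012, "dz": 0, "rx": 0, "ry": 0, "rz": -0.007, "claw": 0}, {"dx": 0.1, "dy": 0.012, "dz": 0, "rx": 0, "ry": 0, "rz": -0.007, "claw": 0}, {"dx": 0.1, "dy": 0.012, "dz": 0, "rx": 0, "ry": 0, "rz": -0.007, "claw": 0}])

```text
time_s: 7.4
ee_pos: [0.5626, 0.027, 0.0654]
eef_rot: [-3.142, 0.0, 1.597]
force: [1.6, -2.4, 0.2]
grip_width: 0.0937
grip_force: 0.7
```

```bash
python3 s.py
```

```text
tray L,S 0.12343039 0.09425624 507
caddy [0.5594 0.1549] deg 91.4
tcp [0.5626 0.0282 0.0654] yaw 91.6 in caddy -0.1268 -0.0002 F [-0.3  1.1  1.2] 7.45
caddy in bay: x -0.0515 y -0.0015 turn left -4.1 deg; bearing to bay 97.1
```

step_arm(plan=[{"dx": 0.1, "dy": 0.005, "dz": 0, "rx": 0, "ry": 0, "rz": -0.008, "claw": 0}, {"dx": 0.1, "dy": 0.005, "dz": 0, "rx": 0, "ry": 0, "rz": -0.008, "claw": 0}, {"dx": 0.1, "dy": 0.005, "dz": 0, "rx": 0, "ry": 0, "rz": -0.008, "claw": 0}, {"dx": 0.1, "dy": 0.005, "dz": 0, "rx": 0, "ry": 0, "rz": -0.008, "claw": 0}, {"dx": 0.08, "dy": 0.005, "dz": 0, "rx": 0, "ry": 0, "rz": -0.006, "claw": 0}, {"dx": 0.07, "dy": 0.003, "dz": 0, "rx": 0, "ry": 0, "rz": -0.004, "claw": 0}, {"dx": 0.05, "dy": 0, "dz": 0, "rx": 0, "ry": 0, "rz": -0.001, "claw": 0}, {"dx": 0.04, "dy": 0, "dz": 0, "rx": 0, "ry": 0, "rz": 0, "claw": 0}, {"dx": 0.03, "dy": 0, "dz": 0, "rx": 0, "ry": 0, "rz": 0, "claw": 0}, {"dx": 0, "dy": 0, "dz": 0, "rx": 0, "ry": 0, "rz": 0, "claw": 0}])

```text
time_s: 8.45
ee_pos: [0.5611, 0.0934, 0.0654]
eef_rot: [-3.141, -0.0, 1.663]
force: [1.0, 0.6, 1.0]
grip_width: 0.0942
grip_force: 0.0
```

step_arm(plan=[{"dx": -0.1, "dy": 0, "dz": 0, "rx": 0, "ry": 0, "rz": 0, "claw": 0}, {"dx": -0.3, "dy": 0, "dz": 0, "rx": 0, "ry": 0, "rz": 0, "claw": 0}, {"dx": -0.4, "dy": 0, "dz": 0, "rx": 0, "ry": 0, "rz": 0, "claw": 0}, {"dx": -0.4, "dy": 0, "dz": 0, "rx": 0, "ry": 0, "rz": 0, "claw": 0}, {"dx": -0.4, "dy": 0, "dz": 0, "rx": 0, "ry": 0, "rz": 0, "claw": 0}, {"dx": 0, "dy": 0, "dz": 0, "rx": 0, "ry": 0, "rz": 0, "claw": 0}])

```text
time_s: 9.05
ee_pos: [0.576, -0.071, 0.0655]
eef_rot: [3.141, 0.001, 1.659]
force: [0.9, 0.1, 0.1]
grip_width: 0.094
grip_force: 0.0
```

```bash
python3 s.py
python3 - <<'E'
from h import *
a=viewer.camera("top")["img"][160:360,90:400]; a=cv2.resize(a,None,fx=2.5,fy=2.5,interpolation=cv2.INTER_CUBIC)
cv2.imwrite("pics/t2.png",a[:,:,::-1])
E
```

```text
tray L,S 0.15988046 0.09580183 646
caddy [0.5519 0.2034] deg 95.3
tcp [ 0.5758 -0.0688  0.0653] yaw 95.1 in caddy -0.2733 0.0015 F [-0.1  0.5 -0.2] 9.1
caddy in bay: x -0.0024 y 0.0014 turn left -0.2 deg; bearing to bay 65.9
```

View pics/t2.png

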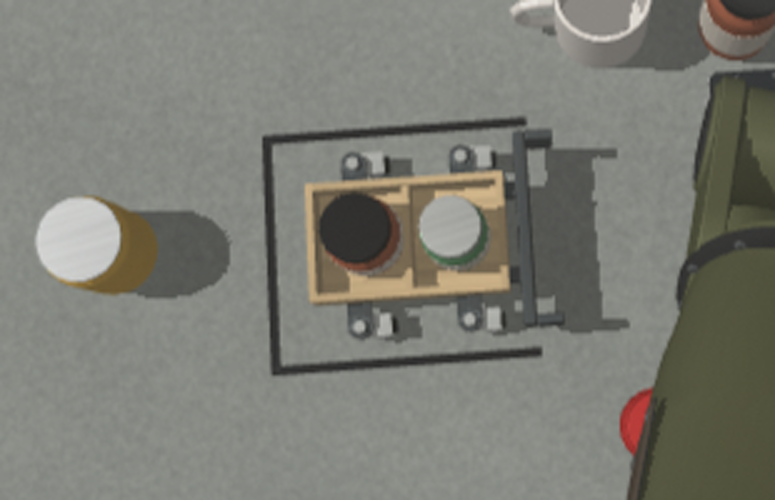

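The caddy stands in the middle of the outline and square with it. All four wheels trail to the right of their swivels (about columns 378, 484, 386 and 494), both jars are upright and the gripper is clear.

```bash
python3 -c "
from station import hand_in
print(hand_in())"
```

```text
the job is handed in; nothing more can be done
None
```

I rolled the caddy into the outline and handed it in; the last measurement put it about 3 mm from the mid point and 0.2° from square, with all four castors trailing straight, both jars upright and the arm clear, but the hand-in returned no verdict.

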